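Raise and re-lock the telescoping specimen lamp

ROBOT

A 6-joint arm with a two-finger parallel gripper is mounted at the origin on the work surface. World frame = base frame: x ahead of the robot, y to its left, z up, the work surface at z = 0. Lengths are in m, angles in rad, forces in N, time in s.
With the tool pointing down it reaches from about 0.275 to 0.875 m from the base axis. Payload 12.5 kg.
Tool frame: the origin (TCP) lies on the centre line of the jaws, within the pads' length; the fingertips stand r.finger_overhang ahead of it and the grasp point (between the pads) lies 3 mm ahead of it (r.finger_overhang is the distance from the TCP to the fingertips, in m); z points along the fingers, y is the line along which they close (so a half turn about z gives the same grasp; the last joint's range is limited). The gripper opens to 85 mm and grips with 20 to 120 N. Pads are 22 mm wide; open, the fingers measure 114 mm over their backs; the gripper's body (76 mm by 85 mm) begins 54 mm behind the grasp point. The pads swing forward as they close: fully open they stand 13 mm farther back than shut.
Start: joints at [1.114, 0.351, 1.652, -0, 1.139, -0.085], TCP at [0.2, 0.512, 0.253] pointing down, gripper open.
Joint ranges: [-2.75, 2.75], [-0.79, 2.1], [0.01, 2.65], [-1.57, 4.71], [0.07, 3.14], [-2.87, 2.87]. Speed limits (rad/s): [2.22, 2.22, 2.79, 3.14, 3.14, 3.14].

INTERFACE

Orientations are given as a unit quaternion [x, y, z, w].
In Python, from cell import r, optics gives the robot as it stands. The module is installed in compiled form; this text tells all that it offers. Calls block until the motion is done:
- r.move_to(position, orientation): joint-space move of the TCP to a pose.
- r.move_linear(position, rot=None, vel=0.15): straight line of the TCP; rot=None keeps the orientation; vel is the mean speed in m/s.
- r.set_joints(angles): joint-space move.
- r.set_gripper(opening, squeeze=None): opening from 0.0 (shut) to 1.0 (fully open); squeeze is the grip in N (None keeps the last); returns when the fingers have stopped.
- r.sleep(seconds).
- r.inverse_kinematics(position, orientation): joint angles nearest the present ones, or None.
- optics.get_image(name): name is "scene" or "top"; returns a dict with "pixels" (420x560x3 uint8, red, green, blue), "depth" (420x560 float32, m along the optical axis (not along the pixel's ray), 0 where there is no reading), "fx", "fy", "cx", "cy" (pixels), "camera_from_world" (4x4, takes a point from world to camera coordinates). Camera axes: x right, y down, z forward; pixel columns grow to the right and rows downward; lengths in m; the calibration is good to about 2 mm. A picture is of the moment at which its call begins.
A pose or a line that the arm cannot do raises r.PlanningError and nothing moves.
- r.hand_in(): hands the job in; it is judged then, once.
Readings, each from a call of its own:
- r.current_t(): time.
- r.current_q(): joint angles.
- r.current_qvel(): joint speeds.
- r.current_effort(): joint torques, N m.
- r.current_tool_pos(): TCP position.
- r.current_ee_rot(): TCP orientation.
- r.current_contact_force(): force on the tool from outside, world axes, zero at the start.
- r.current_torque(): the same for the moment, N m.
- r.current_opening(): opening from 0.0 (shut) to 1.0 (fully open).
- r.current_finger_force(): force on a finger pad.
Only numpy, scipy, OpenCV 4.12 (cv2) and the standard library are available. Lean on these libraries where they do the work, as an engineer would, in place of code of your own. Each camera call takes 0.05 s, during which the arm holds its last target. There are 200 camera calls.

TASK

The telescoping lamp pole is locked in its low position. Twist it counter-clockwise (seen from above) by the black grip bar on top to unlock it, slide it up until its locking pin comes up against the upper catch, and twist it fully back so that the pin is locked home in that catch, then let go. Work by feel, gently, never forcing the pin against the guide or the catch, and leave the dish, the slide box and the jar where they are.

Things in the scene. Friction and masses are not known exactly. Their poses are not given: they have to be found in the camera images.
- stand: Cream lamp stand, screwed down. Origin on the vertical pole axis, on the table top; z up. Base plate 140 mm along its x, 200 mm along its y (y = -140 to +60), 18 mm thick. A black outer tube 29 mm across rises on the axis to 98 mm; the steel inner pole, 20 mm across, telescopes out of it.
- grip (a point): Centre of the black grip bar on top of the pole, on the axis, 235 mm above the table when down. Bar 60 mm long (this frame's y), 14 mm thick (x), 24 mm high; the frame rises and turns with the pole. 37 mm below, a 10 mm arm leaves the pole to the frame's -y with the lamp head (44 mm across, 85 mm off the axis, its top 22 mm below this centre).
- column (a joint): How far the inner pole is slid up, m. 0 is fully down (the start), the tube would let it go to 0.092. The sleeve is stiff: it takes about 4.5 N of friction to slide (the moving parts weigh about 2 to 4 N), so the pole stays at the height where it is let go.
- pole (a joint): How far the inner pole is twisted, rad, counter-clockwise from above positive. 0 is fully home (locked, and a firm stop), 0.9 is the stop at the other end. It turns with about 0.05 N m of friction and stays where it is left. Above about 0.46 the pin is clear of the guide and the pole can slide.
- pin: Locking pin sticking out sideways from the pole, 7 mm across, reaching 38 mm from the axis along this frame's +x. It turns and rises with the pole, 130 mm below the grip bar's centre. This frame's origin is on the pole axis 105 mm below the pin.
- guide: Steel guide rail fixed upright on the base beside the pole, 26 to 38 mm from the axis on the stand's +x side, 192 mm high; origin and axes as the stand's. At 105 mm height it has a slot, 13 mm high, open towards +y, where the pin sits when locked low. Higher up a dark steel catch is clamped to it by hand: its height is not measured and must be felt or seen (see catch).
- catch (a joint): Upper catch, sprung: how far it is pushed up from rest, m, 6000 N/m, 0 when free. It has a window 9 mm high open to the stand's +y; the window's roof juts 30 mm to +y over the path of the unlocked pin, so the rising pin stops on the roof after 47 to 84 mm of slide (unknown) and then only has to be twisted back into the window. A solid face below the window blocks the pin.
- dish_mid (a point): Centre of a low round glass dish, 76 mm across and 16 mm high, standing on the base plate below the lamp. To be left alone.
- slidebox_mid (a point): Centre of a card slide box, 85 x 62 x 34 mm, on the table. To be left alone.
- jar_mid (a point): Centre of a small amber jar, 48 mm across and 62 mm high, on the table. To be left alone.

How it is judged:
On the way, in this order (a step that is already met when the one before it is completed fails the run):
1. the pole is twisted at least 0.5 rad counter-clockwise, still low (slid up less than 15 mm) (value of joint pole above 0.5 rad and value of joint column below 0.015 m), for 0.1 s.
2. the unlocked pole is slid up more than 30 mm (value of joint pole above 0.42 rad and value of joint column above 0.03 m), for 0.1 s.
At the end, for the whole second after the job is handed in: The pole is raised more than 30 mm and twisted back to within 0.1 rad of home, which is possible only with the pin inside the window of the upper catch; it is at rest there and the catch is within 4 mm of its rest position (value of joint pole below 0.1 rad and value of joint column above 0.03 m and linear speed of pin below 0.01 m/s and value of joint catch between -0.004 and 0.004 m); the robot touches nothing.
It fails at once if the pin presses on the guide or the catch with more than 12 N (contact force between pin and guide above 12 N).
It fails at once if the dish, slide box or jar is moved by more than 15 mm (distance of any of dish_mid, slidebox_mid, jar_mid from where it was at the start of the episode above 0.015 m).
It also fails if it takes over 53 s, if anything falls off the work surface, if the arm or the gripper's body presses on something with over 40 N, if the wrist force passes 120 N, or if a joint passes its speed limit or range.

## Working session

There is one attempt and no reset: what is moved stays moved. The work goes in short steps, each a Python script; the robot and the scene stay as the last script left them, time stands still between calls to the robot, and variables do not carry over. Pictures are saved under pics/ and viewed, at most 10 in all, crops included, and the job is handed in when it is done.

```bash
mkdir -p pics; cat > h.py <<'E'
import numpy as np, cv2
from cell import r, optics
def snap(n,f=None):
    d=optics.get_image(n)
    if f: cv2.imwrite(f,d["pixels"][:,:,::-1])
    T=np.linalg.inv(np.array(d["camera_from_world"]))
    v,u=np.mgrid[0:420,0:560]; z=d["depth"]
    P=np.stack([(u-d["cx"])/d["fx"]*z,(v-d["cy"])/d["fy"]*z,z],-1)@T[:3,:3].T+T[:3,3]
    P[z==0]=np.nan
    return d,P
E
python3 - <<'E'
from h import *
for n in("top","scene"):
    d,P=snap(n,f"pics/{n}0.png"); np.savez(f"{n}0.npz",P=P,px=d["pixels"],M=d["camera_from_world"],k=[d["fx"],d["fy"],d["cx"],d["cy"]])
    print(n,np.linalg.inv(d["camera_from_world"])[:3,3],r.current_t(),r.finger_overhang, r.current_ee_rot())
E
```

```text
top [ 0.34809576 -0.03199413  1.306138  ] 0.05 0.022 [ 1.84830021e-01  9.82770338e-01 -5.46398641e-04 -1.65568338e-04]
scene [ 1.01772761 -0.53473627  0.92085447] 0.1 0.022 [ 1.84832585e-01  9.82769894e-01 -4.84897471e-04 -1.26446319e-04]
```

View pics/top0.png

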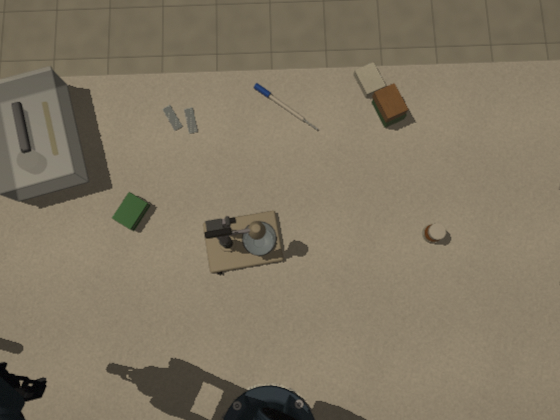

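View pics/scene0.png

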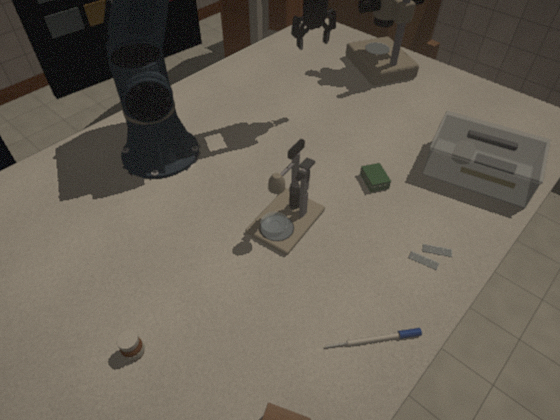

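The top view shows the stand at about (245,242), with the black grip bar at (218,228), the guide above it at (230,221) and the lamp to the right at (256,230). The jar, dish and box are clear of the grip.

```bash
python3 - <<'E'
from h import *
for n in("top","scene"):
    f=np.load(n+"0.npz");P=f["P"];px=f["px"]
    reg=(np.abs(P[...,0]-.35)<.2)&(np.abs(P[...,1]-.0)<.25)
    m=reg&(P[...,2]>.225)&(P[...,2]<.262)
    q=P[m]; c=px[m].mean(1); print(n,m.sum(),np.percentile(q[:,2],[5,50,95]))
    q=q[c<60]
    if len(q)>5:
        (x,y),wh,a=cv2.minAreaRect(q[:,:2].astype(np.float32)); print("bar",len(q),x,y,wh,a,q.mean(0))
    b=reg&(P[...,2]>.012)&(P[...,2]<.024)
    q=P[b]; print("base",len(q),cv2.minAreaRect(q[:,:2].astype(np.float32)))
    g=reg&(P[...,2]>.17)&(P[...,2]<.20); q=P[g]; print("mid", len(q), cv2.minAreaRect(q[:,:2].astype(np.float32)))
f=np.load("top0.npz")["px"][190:290,180:320]; g=np.load("scene0.npz")["px"][120:260,220:360]
a=cv2.resize(f,(560,400),interpolation=2)
cv2.imwrite("pics/a.png",a[:,:,::-1]); cv2.imwrite("pics/b.png",cv2.resize(g,(560,560),interpolation=2)[:,:,::-1])
E
```

```text
top 201 [0.23094323 0.24598768 0.24985792]
bar 186 0.49106547236442566 0.09521303325891495 (0.017326733097434044, 0.05719442665576935) 6.779435157775879 [0.49150705 0.09418491 0.24500291]
base 2046 ((0.4912967383861542, 0.056477975100278854), (0.1398468166589737, 0.19938598573207855), 7.699553966522217)
mid 398 ((0.5107874274253845, 0.061292968690395355), (0.05596386268734932, 0.13980808854103088), 0.39515721797943115)
scene 193 [0.22763487 0.24430447 0.2496062 ]
bar 159 0.4956071376800537 0.09316591173410416 (0.01271769404411316, 0.05682782828807831) 9.299701690673828 [0.49733128 0.09033962 0.2413186 ]
base 1525 ((0.49512189626693726, 0.05435938388109207), (0.1332179754972458, 0.20122164487838745), 7.553197383880615)
mid 479 ((0.5131028890609741, 0.06061394885182381), (0.054697319865226746, 0.14063186943531036), 2.435746431350708)
```

View pics/a.png

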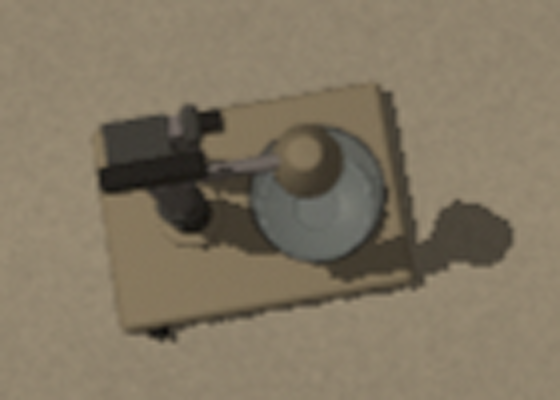

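View pics/b.png

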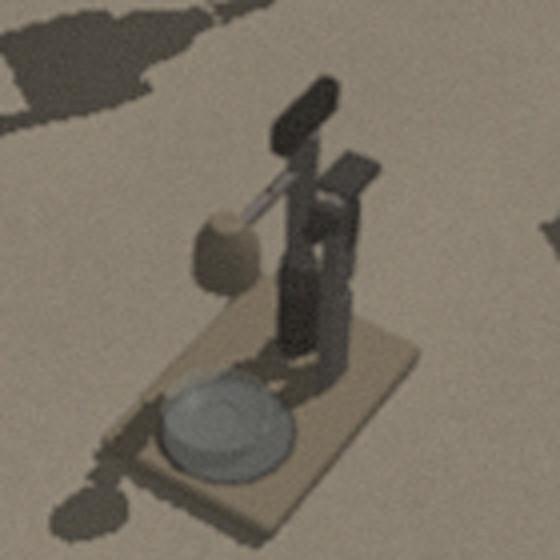

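The crops show the bar across the pole, and the catch roof plate (scene crop (352,172)) jutting to +y beside the bar. Next I'll get the height of that plate and approach.

```bash
cat >> h.py <<'E'
from scipy.spatial.transform import Rotation as R
AX=np.array([.491,.0945]); YAW=.133
def down(phi):  # tool y at angle phi, pointing down
    a=(phi+np.pi/2)/2; return [np.cos(a),np.sin(a),0,0]
def st(): return np.round(np.r_[r.current_t(),r.current_tool_pos(),r.current_q()[5],r.current_contact_force(),r.current_torque()[2]],4)
E
python3 - <<'E'
from h import *
c,s=np.cos(YAW),np.sin(YAW)
for n in("top","scene"):
    f=np.load(n+"0.npz");P=f["P"]
    q=P.reshape(-1,3); q=q[np.isfinite(q[:,0])]
    l=(q[:,:2]-AX)@np.array([[c,-s],[s,c]])
    for y0,y1 in((-.02,-.005),(-.005,.01),(.01,.035),(.035,.06)):
        m=(l[:,0]>.02)&(l[:,0]<.055)&(l[:,1]>y0)&(l[:,1]<y1)&(q[:,2]>.12)
        if m.sum(): print(n,y0,m.sum(),np.percentile(q[m,2],[2,25,50,75,90,98]).round(4),l[m,0].min().round(3),l[m,0].max().round(3))
for phi in(YAW,YAW+np.pi):
    for z in(.33,.238): print(phi,r.inverse_kinematics([*AX,z],down(phi)))
E
```

```text
top -0.02 60 [0.1337 0.1811 0.1914 0.1933 0.1947 0.1968] 0.023 0.043
top -0.005 64 [0.1341 0.1928 0.1941 0.1959 0.1969 0.1989] 0.02 0.041
top 0.01 87 [0.1905 0.1932 0.1946 0.1958 0.1969 0.1984] 0.02 0.042
scene -0.02 119 [0.1214 0.14   0.1587 0.1929 0.1947 0.1977] 0.021 0.045
scene -0.005 96 [0.1208 0.149  0.1779 0.1954 0.1967 0.1978] 0.02 0.042
scene 0.01 54 [0.173  0.1943 0.1954 0.1964 0.1974 0.1981] 0.021 0.042
0.133 [ 9.70068800e-02  1.86098622e-01  1.67591321e+00 -4.44089210e-16
  1.27958082e+00 -3.59931200e-02]
0.133 [ 9.70068800e-02  2.77905311e-01  1.79506777e+00 -4.44089210e-16
  1.06861957e+00 -3.59931200e-02]
3.274592653589793 None
3.274592653589793 None
```

```bash
python3 - <<'E'
from h import *
r.set_gripper(.55,40)
r.move_to([*AX,.34],down(YAW)); print(st())
r.move_linear([*AX,.240],vel=.1); print(st(),r.current_opening())
snap("scene","pics/c.png"); im=cv2.imread("pics/c.png")[60:260,200:400]; cv2.imwrite("pics/c2.png",cv2.resize(im,(560,560),interpolation=2))
E
```

```text
[ 2.4417  0.4909  0.0952  0.3398 -0.036  -0.5914 -0.2764 -0.35   -0.016 ]
[ 3.5917  0.4913  0.0945  0.2406 -0.036   0.8839 -0.425   0.9241 -0.0728] 0.5502315195985941
```

View pics/c2.png

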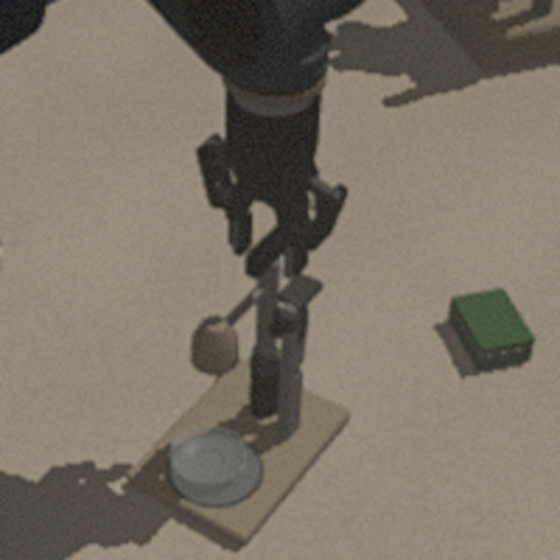

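The fingers at (240,235) and (300,255) straddle the bar at (270,248), so I'll grip now and check the forces.

```bash
python3 - <<'E'
from h import *
r.sleep(.2); print(st())
r.set_gripper(0,40); r.sleep(.2); print(st(),r.current_opening(),r.current_finger_force())
for k in range(2):
    r.sleep(.2); print(st())
E
```

```text
[ 3.8417  0.4911  0.0945  0.2403 -0.036  -0.6917 -0.1955  0.0395  0.0241]
[ 4.425   0.4913  0.0945  0.2403 -0.036   2.8898 -0.3544  4.0048 -0.0292] 0.19845889294312408 39.201804399490356
[ 4.625   0.4913  0.0945  0.2403 -0.036   3.2304  0.8222  5.0066 -0.0558]
[ 4.825   0.4912  0.0945  0.2403 -0.036   2.4051  1.0365  4.3353 -0.0406]
```

```bash
cat >> h.py <<'E'
def twist(d,xy,z,vel=None): r.move_to([*xy,z],down(YAW+d))
E
python3 - <<'E'
from h import *
for d in(.1,.25,.4,.55,.68):
    twist(d,AX,.2403); print(d,st())
    if np.abs(r.current_torque()[2])>.5 or np.abs(r.current_contact_force()).max()>15: print("stop");break
E
```

```text
0.1 [ 5.0750e+00  4.9110e-01  9.4500e-02  2.4030e-01 -1.3360e-01  4.8678e+00
  9.9690e-01  3.1340e+00  2.9000e-03]
0.25 [ 5.3417  0.4912  0.0945  0.2403 -0.2805  5.2493  1.4326  2.1576  0.0677]
0.4 [ 5.6083  0.4912  0.0945  0.2403 -0.431   5.5164 -0.6067  1.8524 -0.0122]
0.55 [ 5.875   0.4912  0.0946  0.2403 -0.581   5.5578  1.9983  2.2875  0.062 ]
0.68 [ 6.125   0.4913  0.0946  0.2403 -0.7111  6.0262  1.3162  2.69   -0.0135]
```

Twisted smoothly to about 0.68 rad. Next I'll lift it, first quickly to 42 mm, then by feel.

```bash
cat >> h.py <<'E'
def fz(n=5):
    a=[]
    for _ in range(n): r.sleep(.01); a.append(np.r_[r.current_contact_force(),r.current_torque()[2]])
    return np.mean(a,0).round(2)
E
python3 - <<'E'
from h import *
r.sleep(.1); print(fz())
for h in(.005,.025,.042):
    r.move_linear([*AX,.2403+h],vel=.04); print(h,r.current_t(),fz())
h=.042; hist=[fz()[2]]
while h<.088:
    h+=.001
    r.move_linear([*AX,.2403+h],vel=.02); f=fz(4)[2]
    print(round(h,4),r.current_t().__round__(2),f,end=' | ')
    base=np.median(hist[-8:]); hist.append(f)
    if f<base-2.5: break
print(); print(st(), fz(10))
E
```

```text
[5.78 1.83 2.   0.05]
0.005 6.5417 [ 6.01  1.75 -0.62 -0.  ]
0.025 7.2333 [ 6.35  1.74 -1.34  0.01]
0.042 7.85 [ 6.31  1.82 -0.87 -0.01]
0.043 8.22 -4.31 | 
[ 8.2167  0.4909  0.0946  0.2825 -0.7101  7.5375  2.9223 -4.3421  0.025 ] [ 6.98  1.66 -4.41 -0.01]
```

```bash
python3 - <<'E'
from h import *
d,P=snap("scene","pics/d.png"); im=cv2.imread("pics/d.png")[60:260,200:400]; cv2.imwrite("pics/d2.png",cv2.resize(im,(560,560),interpolation=2))
print(st(),r.current_opening(),r.current_finger_force())
E
```

```text
[ 8.35    0.4909  0.0946  0.2825 -0.7102  6.7373  1.7014 -3.7079 -0.0257] 0.20396893807429836 39.60686802864075
```

View pics/d2.png

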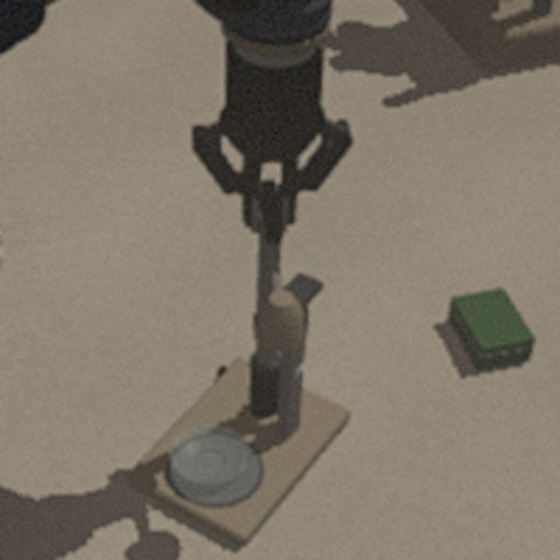

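The bar at (268,205) has risen and turned with the pole. The earlier force jump was just sleeve friction building up, so I'll continue with an absolute threshold.

```bash
python3 - <<'E'
from h import *
h=.043; hist=[]
while h<.090:
    h+=.001
    r.move_linear([*AX,.2403+h],vel=.02); f=fz(3)[2]; z=r.current_tool_pos()[2]-.2403
    print(f"{h*1e3:.0f} {z*1e3:.2f} {f}",end=' | ')
    if len(hist)>=4 and f<np.median(hist[-8:])-2.5 or f<-11: break
    hist.append(f)
print(); print(st(), fz(10))
E
```

```text
44 43.07 -5.43 | 45 44.03 -5.13 | 46 45.03 -6.24 | 47 46.02 -6.04 | 48 47.02 -5.73 | 49 48.02 -5.8 | 50 48.98 -6.27 | 51 49.99 -5.42 | 52 51.01 -5.94 | 53 52.01 -5.85 | 54 52.99 -5.54 | 55 53.99 -5.63 | 56 54.95 -5.48 | 57 55.97 -6.02 | 58 56.97 -5.84 | 59 57.97 -6.14 | 60 58.96 -5.67 | 61 59.95 -6.11 | 62 60.94 -6.44 | 63 61.97 -5.89 | 64 62.97 -6.51 | 65 63.95 -5.55 | 66 64.94 -5.67 | 67 65.94 -5.45 | 68 66.93 -5.82 | 69 67.96 -5.09 | 70 68.91 -5.8 | 71 69.90 -5.66 | 72 70.93 -6.15 | 73 71.93 -5.72 | 74 72.91 -5.82 | 75 73.91 -6.12 | 76 74.90 -6.14 | 77 75.89 -6.04 | 78 76.89 -6.1 | 79 77.90 -5.54 | 80 78.90 -5.45 | 81 79.89 -5.7 | 82 80.67 -7.6 | 83 81.30 -10.39 | 
[19.35    0.4907  0.0946  0.3216 -0.7101  8.2067  2.2981 -9.3099  0.0352] [  8.6    2.4  -10.69   0.  ]
```

The roof is felt at about 80.4 mm (force rises from −5.8 to −10.5 N). I'll ease down about 1 mm to centre the pin in the window, then twist back.

```bash
python3 - <<'E'
from h import *
h=.083
for _ in range(12):
    z=r.current_tool_pos()[2]-.2403
    if z<.0796: break
    h-=.0005; r.move_linear([*AX,.2403+h],vel=.02)
    z=r.current_tool_pos()[2]-.2403; print(f"{h*1e3:.1f} {z*1e3:.2f}",fz(4))
open("hz","w").write(str(h))
for d in(.6,.52,.46,.4,.34):
    twist(d,AX,.2403+h); f=fz(4); print(d,f,st()[[0,3,4]])
    if abs(f[3])>.15: print("stop");break
E
```

```text
82.5 81.18 [ 8.12  2.   -7.66  0.01]
82.0 80.93 [ 7.26  2.25 -6.08  0.01]
81.5 80.65 [ 6.88  2.17 -4.41  0.01]
81.0 80.31 [ 6.16  2.43 -2.66  0.02]
80.5 80.02 [ 6.49  1.82 -1.25  0.03]
80.0 79.72 [ 6.22  2.04 -0.04  0.02]
79.5 79.30 [6.35 1.92 0.66 0.02]
0.6 [ 5.57  1.26  1.05 -0.07] [21.7     0.3196 -0.6298]
0.52 [ 5.48  1.42  0.47 -0.07] [21.9833  0.3196 -0.5498]
0.46 [ 5.74  0.71  1.23 -0.05] [22.2667  0.3196 -0.4899]
0.4 [ 5.12  1.32  1.16 -0.09] [22.55    0.3196 -0.4299]
0.34 [ 5.1   1.06  1.42 -0.07] [22.8333  0.3196 -0.3699]
```

```bash
python3 - <<'E'
from h import *
h=float(open("hz").read())
for d in np.r_[np.arange(.31,.05,-.03),.05,.035,.02,.01,0,-.01,-.02,-.03,-.04]:
    twist(d,AX,.2403+h); f=fz(3); print(round(d,3),f,st()[[0,3,4]])
    if abs(f[3])>.16: print("stop");break
E
```

```text
0.31 [ 5.13  0.6   1.77 -0.03] [23.1083  0.3196 -0.3399]
0.28 [ 4.92  0.85  1.39 -0.04] [23.3833  0.3196 -0.31  ]
0.25 [ 5.33  1.51  1.6  -0.06] [23.6583  0.3196 -0.2809]
0.22 [ 5.18  1.59  0.93 -0.03] [23.9333  0.3196 -0.2536]
0.19 [ 4.87  0.27 -0.25 -0.05] [24.2083  0.3196 -0.2257]
0.16 [ 5.05  1.62 -0.38 -0.05] [24.4833  0.3196 -0.1968]
0.13 [ 4.79  0.54 -0.61 -0.02] [24.7583  0.3196 -0.1671]
0.1 [ 4.7   0.38 -1.68 -0.03] [25.0333  0.3197 -0.1371]
0.07 [ 4.8   0.32 -2.28 -0.05] [25.3083  0.3197 -0.1071]
0.05 [ 4.17  0.6  -3.42 -0.03] [25.5833  0.3197 -0.0867]
0.035 [ 4.46  0.72 -4.23 -0.02] [25.8583  0.3197 -0.0711]
0.02 [ 4.5   0.43 -4.47 -0.02] [26.1333  0.3197 -0.0559]
0.01 [ 3.66  0.23 -5.37 -0.02] [26.4083  0.3197 -0.046 ]
0.0 [ 3.52  0.8  -6.43 -0.  ] [26.6833  0.3197 -0.0359]
-0.01 [ 3.85  0.26 -6.13  0.02] [ 2.69583e+01  3.19700e-01 -2.59000e-02]
-0.02 [ 3.78  0.48 -6.3   0.05] [ 2.72333e+01  3.19700e-01 -1.59000e-02]
-0.03 [ 3.5   0.62 -6.72  0.13] [ 2.75083e+01  3.19800e-01 -5.90000e-03]
-0.04 [ 4.3   0.59 -7.74  0.2 ] [2.77833e+01 3.19800e-01 4.00000e-03]
stop
```

Home stop felt (torque rises at about −0.03). I'll relax, release, back off upward and look.

```bash
python3 - <<'E'
from h import *
h=float(open("hz").read())
twist(-.022,AX,.2403+h-.0002); print(fz(),st())
r.set_gripper(.3,20); r.set_gripper(.55); print(st(),r.current_opening())
r.move_linear([*AX,.40],vel=.08); print(fz())
r.move_to([.35,.35,.40],down(.8)); 
for n in("top","scene"):
    d,P=snap(n,f"pics/{n}9.png")
    m=(np.abs(P[...,0]-.49)<.08)&(np.abs(P[...,1]-.09)<.08)&(P[...,2]>.28)&(P[...,2]<.345)
    q=P[m]; print(n,len(q),cv2.minAreaRect(q[:,:2].astype(np.float32)),np.percentile(q[:,2],[5,50,95]))
im=cv2.imread("pics/scene9.png")[100:260,220:380]; cv2.imwrite("pics/e.png",cv2.resize(im,(600,600),interpolation=2)); print(r.current_t())
E
```

```text
[ 3.48  0.79 -5.18  0.15] [ 2.8075e+01  4.9100e-01  9.4500e-02  3.1970e-01 -1.3800e-02  3.6913e+00
  6.0800e-01 -5.4466e+00  2.1610e-01]
[ 2.86667e+01  4.91000e-01  9.45000e-02  3.19600e-01 -1.40000e-02
 -5.45800e-01  2.14000e-02 -1.45900e-01 -5.90000e-03] 0.5476579858514384
[-0.22 -0.23 -0.57 -0.02]
top 432 ((0.49190300703048706, 0.06676497310400009), (0.0328582227230072, 0.11893931031227112), 13.71988582611084) [0.28105902 0.31454692 0.32812715]
scene 400 ((0.49680039286613464, 0.0672316923737526), (0.027121756225824356, 0.11999722570180893), 13.090962409973145) [0.28179852 0.30882494 0.32834561]
31.0917
```

View pics/e.png

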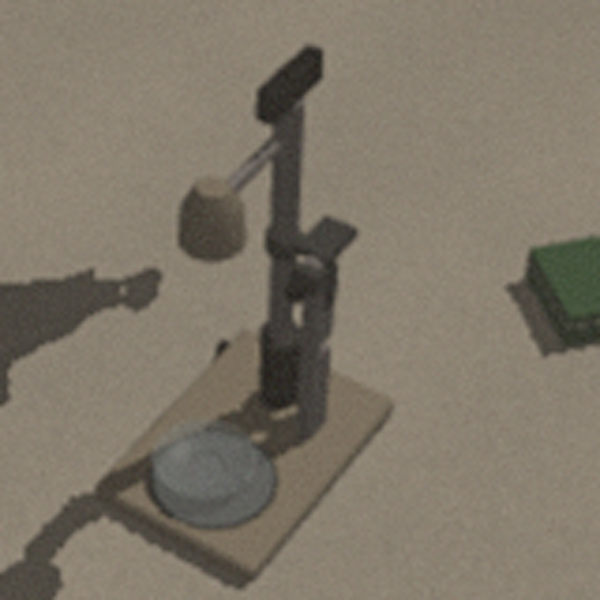

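The pole is up with the bar at (290,85), the lamp back over the dish and the pin at the catch at (290,242). One last check is the bar's angle.

```bash
python3 - <<'E'
from h import *
for n in("top","scene"):
    d,P=snap(n)
    m=(np.abs(P[...,0]-.49)<.08)&(np.abs(P[...,1]-.09)<.06)&(P[...,2]>.305)&(P[...,2]<.345)&(d["pixels"].mean(-1)<60)
    q=P[m]; print(n,len(q),cv2.minAreaRect(q[:,:2].astype(np.float32)),np.percentile(q[:,2],[5,50,95]))
    f=np.load(n+"0.npz"); 
    for Q,tag in((f["P"],"before"),(P,"after")):
        k=(np.abs(Q[...,0]-.49)<.1)&(np.abs(Q[...,1]-.05)<.12)
        if tag=="before": k&=(Q[...,2]>.19+.005)&(Q[...,2]<.23)
        else: k&=(Q[...,2]>.275+.005)&(Q[...,2]<.303)
        k&=Q[...,1]<.04
        print(tag,k.sum(),np.nanmean(Q[k],0))
E
```

```text
top 217 ((0.4923619031906128, 0.09548079967498779), (0.014760678634047508, 0.05727236717939377), 8.438151359558105) [0.31486987 0.32555736 0.32875778]
before 240 [0.50274801 0.0138004  0.20582721]
after 199 [0.50313385 0.01373526 0.28785218]
scene 179 ((0.49566373229026794, 0.09313363581895828), (0.011258642189204693, 0.05779549852013588), 8.418720245361328) [0.30855943 0.32178317 0.3288724 ]
before 189 [0.50933505 0.00852807 0.2059152 ]
after 153 [0.5086473  0.00899422 0.28806587]
```

The bar is back at its starting angle (8.4° against about 8°), and the lamp is 82 mm higher in the same place.

```bash
python3 -c "
from h import *
print(r.hand_in(), r.current_t())"
```

```text
the job is handed in; nothing more can be done
the job is handed in; nothing more can be done
```

The pole was unlocked, slid up about 80 mm until the pin met the upper catch, twisted back to its home stop and let go; the job is handed in at about 31 s, and no verdict came back.

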